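# Seat the monitor-stand neck on its keyed swivel

### The arm

A 6-joint arm with a two-finger parallel gripper is mounted at the origin on the work surface. World frame = base frame: x ahead of the robot, y to its left, z up, the work surface at z = 0. Lengths are in m, angles in rad, forces in N, time in s.
With the tool pointing down it reaches from about 0.375 to 0.9 m from the base axis. Payload 3.1 kg.
Tool frame: the origin (TCP) lies on the centre line of the jaws, within the pads' length; the fingertips stand 8 mm ahead of it and the grasp point (between the pads) lies 11 mm behind it; z points along the fingers, y is the line along which they close (so a half turn about z gives the same grasp; the last joint's range is limited). The gripper opens to 85 mm and grips with 20 to 120 N. Pads are 22 mm wide; open, the fingers measure 114 mm over their backs; the gripper's body (76 mm by 85 mm) begins 54 mm behind the grasp point. The pads swing forward as they close: fully open they stand 13 mm farther back than shut.
Start: joints at [1.075, 0.527, 1.433, -0, 1.181, -0.178], TCP at [0.195, 0.594, 0.239] pointing down, gripper open.
Joint ranges: [-3.08, 3.08], [-0.75, 2.2], [0.22, 2.44], [-1.43, 4.57], [0, 2.65], [-2.85, 2.85]. Speed limits (rad/s): [2.79, 2.79, 3.14, 3.14, 3.14, 3.14].

### API

Orientations are given as a unit quaternion [x, y, z, w].
In Python, from station import * gives the robot as it stands.
- The arm moves only by the tool play_rows, never from a script. Its argument "rows" is a list of rows, each a list of 3 entries, a list of its own where there are three numbers: the turn, a rotation vector about the tool's x, y, z in degrees, then the shift along the tool's x, y, z in mm, then the closure, from 0 (fully open) to 1 (shut). In form: [[[ax, ay, az], [dx, dy, dz], jaw], ...]. A call has 1 to 12 rows; each row shifts and turns the commanded pose from where the row before left it, along the tool's axes as they then stand; what a row does not reach is not made up. A row lasts 1/12 s, in which the tool goes at most 41.7 mm and 7.16 degrees, less where a joint would pass 70% of its speed; a pose out of reach is approached as far as the arm can. A call with a gripper value outside its range is refused whole. The fingers move at their own pace and stop on an object; "grip_force" is the grip in N (left out, the last holds). Time passes only in rows, so rows that do not move let the fingers close. It gives the time, the measured TCP pose, the force, the opening and the grip force at its end, in the units of the state.
- sense(): the state, without advancing time (a new reading comes with each control period).
- snapshot(name): name is "scene" or "top" or "wrist"; returns (picture, depth): 420x560x3 uint8, red, green, blue; 420x560 float32, m along the optical axis (not along the pixel's ray), 0 where there is no reading.
- get_calibration(name): a dict with "vfov" (degrees; the focal length in pixels is half the picture's height over the tangent of half this angle, whatever the lens; pixels are square), "cx", "cy" (the principal point, pixels), "k1" (the pictures are not rectified: a ray, as slopes to the right and down, at radius r is drawn at 1 + k1 r^2 times it, then the intrinsics apply), "xyz" and "attitude" of the camera in the world. Camera axes: x right, y down, z forward; pixel columns grow to the right and rows downward; lengths in m; the calibration is good to about 2 mm. A picture is of the moment at which its call begins: read the wrist's pose just before it. get_calibration takes no time and is no camera call; for the wrist camera it gives the pose at the moment of the call.
- sign_off(): hands the job in; it is judged then, once.
The state is a dict: "t": time; "q": joint angles; "qd": joint speeds; "tau": joint torques, N m; "tcp_pos": TCP position; "tool_rot": TCP orientation; "force": force on the tool from outside, world axes, zero at the start; "ft_torque": the same for the moment, N m; "finger_gap": opening from 0.0 (shut) to 1.0 (fully open); "gripper_force": force on a finger pad.
Only numpy, scipy, OpenCV 4.12 (cv2) and the standard library are available. Lean on these libraries where they do the work, as an engineer would, in place of code of your own. Each camera call takes 0.05 s, during which the arm holds its last target. There are 200 camera calls.

### The job

Stand the loose monitor-stand neck in the round hub of its base, pressing only lightly while you turn it to feel for where the notch in its foot fits over the key of the stiff swivel inside, so that it drops fully home. Then, with the neck seated, turn neck and swivel together until the neck's notch points straight to the front of the base (the side with the raised bar), and let go, leaving it upright. Handle only the neck: never force it, keep the gripper off the base, and leave the mug, the mouse and the stapler where they are.

Things in the scene. Friction and masses are not known exactly. Their poses are not given: they have to be found in the camera images.
- neck: Loose monitor-stand neck, 0.35 kg, upright. Foot: aluminium disc 80 mm diameter, 18 mm thick, with one notch through its full thickness at its +x side, 12 mm wide, from 24 mm off the axis to the rim. Centred on it a black column 30 (x) by 24 (y) mm, top at 125 mm. Origin: centre of the foot's underside; z up, x towards the notch.
- base: Monitor-stand base screwed to the desk, immovable: black round plate 170 mm diameter, 10 mm thick, in its middle a grey ring (hub), 83 mm bore flaring to 91 mm at its mouth, 99 mm outer diameter, top 28.5 mm above the desk, holding a steel swivel disc. Origin: centre of the underside, on the desk; z up; x points to its front, where a raised bar 40 mm long lies 70 mm from the centre.
- hub_floor (a point): On the base's axis, 12 mm above the desk, upper face of the swivel, where a foot fully home rests. One key stands 9 mm above it, 9 mm wide, 28 to 39 mm off the axis. The key starts anywhere from 0.25 to 1.3 rad clockwise (from above) of the base's x, and is not measured (axes here are the base's). In the notch it has about 0.045 rad of play either way.
- hub_mouth (a point): Centre of the hub's open top, 28.5 mm above the desk; the mouth is a 35-degree funnel 5.5 mm deep. A foot off the key rests on it, underside 21 mm above the desk. The swivel turns about z from 1.5 rad clockwise to 0.35 rad counter-clockwise of the front, with 0.25 N m of friction, and stays where left; pressing on the key with over 10 N may drag it along, with over 35 N may break it.
- mug: Blue mug, 80 mm diameter, 95 mm high, bystander. Origin: centre of its underside.
- mouse: Black computer mouse, 105 by 60 by 33 mm, bystander. Origin: centre of its underside.
- stapler: Grey desk stapler lying along its x, 140 by 36 by 55 mm, bystander. Origin: centre of its underside.
Not all that is in view belongs to the job. There is more than one size of the neck; the one meant has the size given above.

How it is judged:
By the outcome, as a careful person would: the job done as asked, in the order asked, and still so for the second after the job is handed in, with the robot touching nothing.
It also fails if it takes over 58 s, if anything falls off the work surface, if the arm or the gripper's body presses on something with over 40 N, if the wrist force passes 120 N, or if a joint passes its speed limit or range.

## Working session

There is one attempt and no reset: what is moved stays moved. The work goes in short steps, Python scripts to look and compute and a tool call to move; the robot and the scene stay as the last step left them, time stands still between calls to the robot, and variables do not carry over. Pictures are saved under pics/ and viewed, at most 10 in all, crops included, and the job is handed in when it is done.

Besides the shell and the picture viewer there is one more tool, called after "Emit:" in YAML: its name, and indented under it one key for each argument. play_rows: Moves the arm, as the interface text tells. Its arguments: {"type":"object","properties":{"rows":{"type":"array","items":{"type":"array"}},"grip_force":{"type":"number"}},"required":["rows"]}

```bash
ls; mkdir -p pics; python3 - <<'E'
from station import *
import cv2
for n in("scene","top"):
    p,d=snapshot(n); cv2.imwrite(f"pics/{n}0.png",p[:,:,::-1]); import numpy as np; np.save(f"{n}0.npy",d); np.save(f"{n}0p.npy",p)
    print(n,get_calibration(n))
print(get_calibration("wrist")); print(sense())
E
```

```text
pics
scene {'vfov': 49.658795672082825, 'cx': 287.2967142103053, 'cy': 214.101706852117, 'k1': -0.10697287190948675, 'xyz': array([ 1.38783495, -0.38867339,  0.6963174 ]), 'attitude': array([ 0.76394757,  0.46939127, -0.24135093, -0.37122186])}
top {'vfov': 44.5065044548495, 'cx': 278.61699433638074, 'cy': 218.89740947161275, 'k1': -0.17152461052067852, 'xyz': array([ 0.55448763, -0.00352938,  1.35935761]), 'attitude': array([ 0.70843324, -0.70546741,  0.0145405 , -0.01505517])}
{'vfov': 65.22236602481809, 'cx': 279.94585907875376, 'cy': 211.5629054423618, 'k1': -0.03713256046254246, 'xyz': array([0.11649273, 0.61882215, 0.37363549]), 'attitude': array([0.79933751, 0.57960287, 0.09148581, 0.12942334])}
{'t': 0.1, 'q': array([ 1.07549783e+00,  5.28392750e-01,  1.43380155e+00, -2.35449543e-05,
        1.18142240e+00, -1.78479873e-01]), 'qd': array([ 1.04914461e-03, -3.42525633e-03, -3.64791429e-03,  5.67540106e-04,
       -2.06794718e-03,  2.77989700e-05]), 'tau': array([-1.25727606e-04, -4.43304312e+01, -1.78585517e+01, -2.65087947e-04,
        3.89688037e-03,  1.71320204e-05]), 'tcp_pos': array([0.19436786, 0.59332455, 0.23841075]), 'tool_rot': array([ 1.57743128e-01,  9.87479661e-01, -9.58734884e-04, -3.24252758e-04]), 'force': array([-0.23304441, -0.87414105, -0.38496182]), 'ft_torque': array([-0.00529139,  0.00644464, -0.03617339]), 'gripper_force': 0.0, 'finger_gap': 1.0012668492394319}
```

View pics/top0.png

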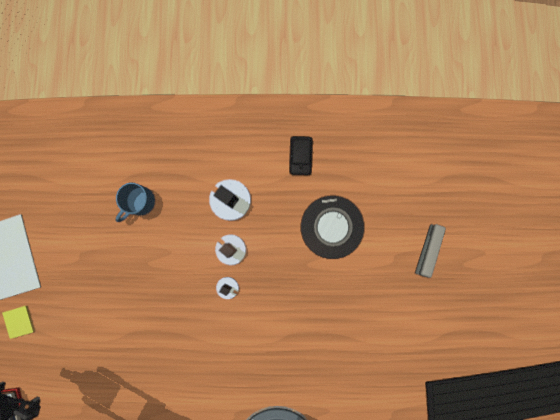

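View pics/scene0.png

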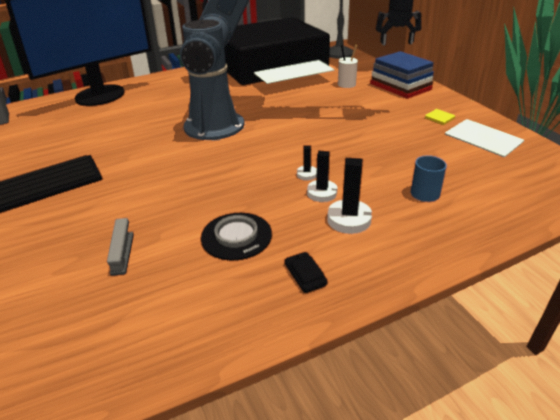

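The top view shows the base at (333,227) with its bar at about (329,201). Three necks could be meant: large at (230,200), middle at (231,250) and small at (227,288). By disc size (about 106, 79 and 58 mm) the middle one matches, so I'll measure that and crop it.

```bash
cat > h.py <<'E'
import numpy as np, cv2
from scipy.spatial.transform import Rotation as R
def ray(c,px):
    px=np.atleast_2d(np.array(px,float)); f=210/np.tan(np.radians(c["vfov"]/2))
    K=np.array([[f,0,c["cx"]],[0,f,c["cy"]],[0,0,1]])
    n=cv2.undistortPoints(px.reshape(-1,1,2),K,np.array([c["k1"],0,0,0,0.])).reshape(-1,2)
    return R.from_quat(c["attitude"]).apply(np.c_[n,np.ones(len(n))])
def onz(c,px,z):
    d=ray(c,px); return c["xyz"]+d*((z-c["xyz"][2])/d[:,2])[:,None]
E
python3 - <<'E'
from station import *
from h import *
c=get_calibration("top"); p=np.load("top0p.npy")
hsv=cv2.cvtColor(p,cv2.COLOR_RGB2HSV)
m=((hsv[...,1]<70)&(hsv[...,2]>130)).astype(np.uint8)
m[:, :180]=0; m[:,400:]=0; m[:140]=0; m[320:]=0
cs,_=cv2.findContours(m,cv2.RETR_EXTERNAL,cv2.CHAIN_APPROX_NONE)
for k in cs:
    if len(k)<25: continue
    w=onz(c,k[:,0,:],0.018)[:,:2].astype(np.float32)
    (x,y),r=cv2.minEnclosingCircle(w); e=cv2.fitEllipse(w*1000); 
    print(k[:,0].mean(0),x,y,r, e)
# base plate
m=((hsv[...,2]<60)).astype(np.uint8)
m[:, :295]=0; m[:,372:]=0; m[:190]=0; m[265:]=0
k=max(cv2.findContours(m,cv2.RETR_EXTERNAL,cv2.CHAIN_APPROX_NONE)[0],key=len)
w=onz(c,k[:,0,:],0.010)[:,:2].astype(np.float32); print("plate",cv2.minEnclosingCircle(w),cv2.fitEllipse(w*1000))
print("bar",onz(c,[(329,201)],.012))
g=cv2.resize(p[170:310,190:380],None,fx=4,fy=4,interpolation=cv2.INTER_CUBIC); cv2.imwrite("pics/crop1.png",g[:,:,::-1])
E
```

```text
[227.47058824 287.80882353] 0.43045416474342346 0.1319206953048706 0.029901860281825066 ((430.8649597167969, 132.85226440429688), (55.06477737426758, 57.87907028198242), 44.435752868652344)
[229.21705426 249.51162791] 0.5300200581550598 0.12403691560029984 0.040942952036857605 ((530.3029174804688, 123.29701232910156), (74.09846496582031, 76.03914642333984), 50.657230377197266)
[332.32941176 226.76470588] 0.5906803607940674 -0.1437091827392578 0.04058786481618881 ((590.6080932617188, -143.52479553222656), (77.52754211425781, 79.1881332397461), 80.17935180664062)
[328.5        200.07142857] 0.6608567237854004 -0.13316236436367035 0.017433669418096542 ((660.674560546875, -134.01150512695312), (5.337521553039551, 34.267879486083984), 4.439683437347412)
[228.71511628 198.8255814 ] 0.6613747477531433 0.12715105712413788 0.055113956332206726 ((661.2078247070312, 127.14623260498047), (100.87232208251953, 104.59015655517578), 50.65309143066406)
plate ((0.5911433696746826, -0.14407387375831604), 0.08231904357671738) ((592.1575927734375, -144.6629638671875), (144.48269653320312, 152.97129821777344), 135.72409057617188)
bar [[ 0.65869297 -0.1350489   0.012     ]]
```

View pics/crop1.png

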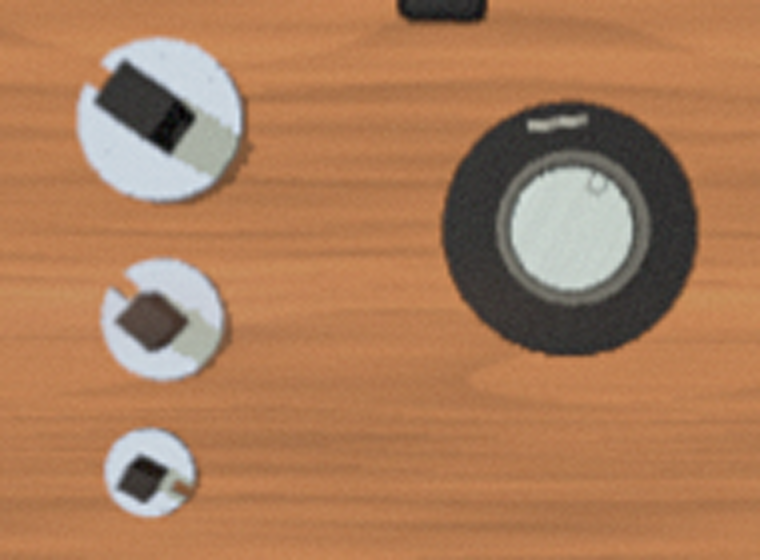

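The crop confirms the choice: the middle neck has its foot centre at crop (163,320), its notch at (122,285) and its column top at (152,320). In the hub, a small key-like outline shows at crop (597,182), and the bar is at (558,123). I'll set out above the neck.

Emit:
play_rows:
  rows:
    - [[0,0,0],[-33,-24,0],0.2]
    - [[0,0,0],[-33,-24,0],0.2]
    - [[0,0,0],[-33,-24,0],0.2]
    - [[0,0,0],[-33,-24,0],0.2]
    - [[0,0,0],[-33,-24,0],0.2]
    - [[0,0,0],[-33,-24,0],0.2]
    - [[0,0,0],[-33,-24,0],0.2]
    - [[0,0,0],[-33,-24,0],0.2]
    - [[0,0,0],[-33,-24,0],0.2]
    - [[0,0,0],[-33,-24,0],0.2]
    - [[0,0,0],[-33,-24,0],0.2]
    - [[0,0,0],[-33,-24,0],0.2]

```text
t: 1.1
tcp_pos: [0.4818, 0.195, 0.2391]
tool_rot: [0.158, 0.987, -0.0, -0.0]
force: [0.4, 1.1, 0.5]
finger_gap: 0.799
gripper_force: 0.0
```

Emit:
play_rows:
  rows:
    - [[0,0,0],[-33,-27,0],0.2]
    - [[0,0,0],[-33,-27,0],0.2]
    - [[0,0,6],[0,0,0],0.2]
    - [[0,0,6],[0,0,0],0.2]
    - [[0,0,6],[0,0,0],0.2]
    - [[0,0,6],[0,0,0],0.2]
    - [[0,0,0],[0,0,0],0.2]

```text
t: 1.68
tcp_pos: [0.5258, 0.1263, 0.2389]
tool_rot: [0.361, 0.933, -0.0, -0.001]
force: [0.1, -0.5, 0.6]
finger_gap: 0.8
gripper_force: 0.0
```

```bash
python3 - <<'E'
from station import *
from h import *
s=sense(); c=get_calibration("wrist"); p,d=snapshot("wrist")
print(s["t"],s["tcp_pos"],R.from_quat(s["tool_rot"]).as_matrix().round(3),s["force"],s["q"].round(3)); np.savez("w1.npz",p=p,d=d,**c)
cv2.imwrite("pics/w1.png",p[:,:,::-1])
E
```

```text
1.6833 [0.525815   0.12632358 0.23886274] [[-0.74   0.673 -0.001]
 [ 0.673  0.74  -0.   ]
 [ 0.001 -0.001 -1.   ]] [ 0.07563493 -0.45756585  0.58047351] [ 0.029  0.415  1.644  0.     1.083 -0.804]
```

View pics/w1.png

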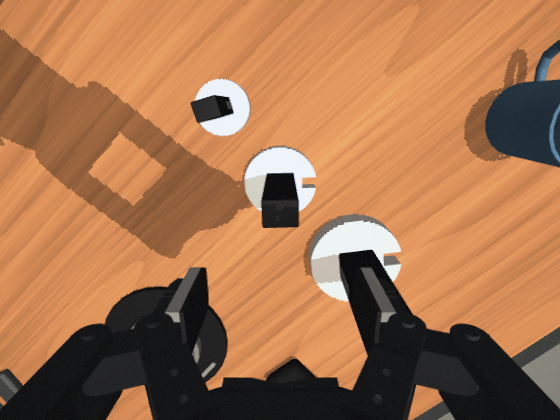

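The wrist view shows the middle neck's foot at (280,182), notch at (308,182) and column top at about (281,214). The large neck is at (355,258) and the base at (165,345). Next I'll measure the foot, notch and column.

```bash
python3 - <<'E'
from h import *
c=dict(np.load("w1.npz")); p=c["p"]; d=c["d"]
hsv=cv2.cvtColor(p,cv2.COLOR_RGB2HSV)
m=((hsv[...,1]<60)&(hsv[...,2]>110)).astype(np.uint8)
# foot top face points (by depth-derived height)
vv,uu=np.mgrid[0:420,0:560]; r=ray(c,np.c_[uu.ravel(),vv.ravel()]); W=(c["xyz"]+r*d.ravel()[:,None]).reshape(420,560,3)
sel=(abs(W[...,2]-.018)<.004)&(np.hypot(W[...,0]-.53,W[...,1]-.1235)<.05)
pts=W[sel]; print(len(pts),np.median(pts[:,2]))
k=max(cv2.findContours(sel.astype(np.uint8),cv2.RETR_EXTERNAL,cv2.CHAIN_APPROX_NONE)[0],key=len)[:,0]
w=onz(c,k,.018)[:,:2]; print("foot enc",cv2.minEnclosingCircle((w*1000).astype(np.float32)))
top=(abs(W[...,2]-.125)<.004)&(np.hypot(W[...,0]-.53,W[...,1]-.1235)<.05)
t=W[top][:,:2]; print("column top",len(t),np.median(W[top][:,2]),cv2.minAreaRect((t*1000).astype(np.float32)))
# notch: points near floor inside the disc
cx,cy=np.array(cv2.minEnclosingCircle((w*1000).astype(np.float32))[0])/1000
no=(W[...,2]<.008)&(np.hypot(W[...,0]-cx,W[...,1]-cy)<.0375)&(hsv[...,1]>90)
n=W[no][:,:2]; print("notch",len(n),n.mean(0),np.degrees(np.arctan2(n[:,1].mean()-cy,n[:,0].mean()-cx)))
print("tall", W[(W[...,2]>.14)&(np.hypot(W[...,0]-.661,W[...,1]-.127)<.06)][:,2].max() if 1 else 0)
E
```

```text
2368 0.0185076221238481
foot enc ((525.7440795898438, 123.38136291503906), 40.048439025878906)
column top 1098 0.1254359559769695 ((525.7408447265625, 123.73225402832031), (29.991134643554688, 24.238107681274414), 50.548927307128906)
notch 58 [0.54822003 0.14557451] 44.63725716729768
tall 0.16161862890379367
```

Emit:
play_rows:
  rows:
    - [[0,0,-2.5],[-1.8,-2,0],0.2]
    - [[0,0,0],[0,0,30],0.2]
    - [[0,0,0],[0,0,30],0.2]
    - [[0,0,0],[0,0,30],0.2]
    - [[0,0,0],[0,0,30],0.2]
    - [[0,0,0],[0,0,27],0.2]
    - [[0,0,0],[0,0,0],0.2]
  grip_force: 70

```text
t: 2.32
tcp_pos: [0.5223, 0.1239, 0.0876]
tool_rot: [0.338, 0.941, -0.002, -0.005]
force: [0.2, 0.4, -1.1]
finger_gap: 0.799
gripper_force: 0.0
```

Emit:
play_rows:
  rows:
    - [[0,0,0],[0,0,0],0.7]
    - [[0,0,0],[0,0,0],0.7]
    - [[0,0,0],[0,0,0],0.7]
    - [[0,0,0],[0,0,0],0.8]
    - [[0,0,0],[0,0,0],1]
    - [[0,0,0],[0,0,0],1]
    - [[0,0,0],[0,0,0],1]
    - [[0,0,0],[0,0,0],1]

```text
t: 2.98
tcp_pos: [0.5277, 0.1242, 0.0944]
tool_rot: [0.339, 0.941, 0.001, 0.002]
force: [-0.5, 1.0, 7.3]
finger_gap: 0.341
gripper_force: 69.9
```

Emit:
play_rows:
  rows:
    - [[0,0,0],[0,0,-10],1]
    - [[0,0,0],[0,0,-20],1]
    - [[0,0,0],[0,0,-30],1]
    - [[0,0,0],[0,0,-20],1]
    - [[0,0,0],[0,0,0],1]
    - [[0,0,0],[0,0,0],1]

```text
t: 3.48
tcp_pos: [0.5262, 0.1239, 0.1732]
tool_rot: [0.339, 0.941, 0.0, 0.001]
force: [-0.5, 0.9, -4.5]
finger_gap: 0.34
gripper_force: 69.7
```

Emit:
play_rows:
  rows:
    - [[0,0,7],[0,0,0],1]
    - [[0,0,7],[0,0,0],1]
    - [[0,0,7],[0,0,0],1]
    - [[0,0,7],[0,0,0],1]
    - [[0,0,7],[0,0,0],1]
    - [[0,0,7],[0,0,0],1]
    - [[0,0,7],[0,0,0],1]
    - [[0,0,7],[0,0,0],1]
    - [[0,0,7],[0,0,0],1]
    - [[0,0,7],[0,0,0],1]
    - [[0,0,7],[0,0,0],1]
    - [[0,0,0],[0,0,0],1]

```text
t: 4.48
tcp_pos: [0.5242, 0.1238, 0.1702]
tool_rot: [0.852, 0.524, -0.002, -0.001]
force: [-0.0, 0.4, -3.9]
finger_gap: 0.344
gripper_force: 69.5
```

```bash
cat >> h.py <<'E'
def go(s,x,y,z):
    M=R.from_quat(s["tool_rot"]).as_matrix(); d=M.T@(np.array([x,y,z])-s["tcp_pos"])*1000
    yaw=np.degrees(np.arctan2(M[1,1],M[0,1]))
    print("t",s["t"],"tcp",s["tcp_pos"].round(4),"yaw y",yaw.round(2),"tilt",M[:,2].round(4),"F",s["force"].round(1),"T",s["ft_torque"].round(2),"gap",round(s["finger_gap"],3),"\nshift",d.round(1),"q",s["q"].round(2))
E
python3 - <<'E'
from station import *
from h import *
go(sense(),.544,-.232,.17)
E
```

```text
t 4.4833 tcp [0.5242 0.1238 0.1702] yaw y -26.77 tilt [-5.1e-03 -2.0e-04 -1.0e+00] F [-0.   0.4 -3.9] T [ 0.03  0.03 -0.03] gap 0.344 
shift [-3.088e+02  1.779e+02  1.000e-01] q [ 0.02  0.51  1.71 -0.    0.92  0.49]
```

Emit:
play_rows:
  rows:
    - [[0,0,0],[-31,18,0],1]
    - [[0,0,0],[-31,18,0],1]
    - [[0,0,0],[-31,18,0],1]
    - [[0,0,0],[-31,18,0],1]
    - [[0,0,0],[-31,18,0],1]
    - [[0,0,0],[-31,18,0],1]
    - [[0,0,0],[-31,18,0],1]
    - [[0,0,0],[-31,18,0],1]
    - [[0,0,0],[-31,18,0],1]
    - [[0,0,0],[-30,16,0],1]
    - [[0,0,0],[0,0,0],1]
    - [[0,0,0],[0,0,0],1]

```text
t: 5.48
tcp_pos: [0.5456, -0.234, 0.1707]
tool_rot: [0.851, 0.525, -0.0, -0.001]
force: [0.8, 0.8, -3.1]
finger_gap: 0.346
gripper_force: 70.0
```

```bash
python3 - <<'E'
from station import *
from h import *
s=sense(); c=get_calibration("wrist"); p,d=snapshot("wrist")
go(s,.591,-.144,.17); np.savez("w2.npz",p=p,d=d,**c)
cv2.imwrite("pics/w2.png",p[:,:,::-1])
E
```

```text
t 5.4833 tcp [ 0.5456 -0.234   0.1707] yaw y -26.71 tilt [-0.002   0.0013 -1.    ] F [ 0.8  0.8 -3.1] T [ 0.1   0.   -0.06] gap 0.346 
shift [1.008e+02 1.000e-01 7.000e-01] q [-0.59  0.57  1.58 -0.    1.   -0.13]
```

View pics/w2.png

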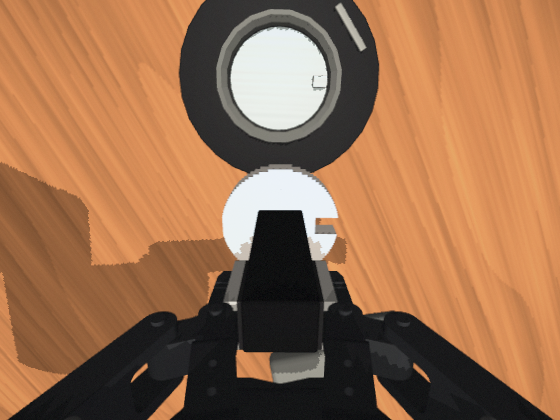

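The wrist view shows the hub at (279,78), the bar at (350,28), the key at about (319,81) and the held foot with its notch at (326,224). I'll measure all four.

```bash
python3 - <<'E'
from h import *
c=dict(np.load("w2.npz")); p=c["p"]; d=c["d"]
hsv=cv2.cvtColor(p,cv2.COLOR_RGB2HSV)
vv,uu=np.mgrid[0:420,0:560]; r=ray(c,np.c_[uu.ravel(),vv.ravel()]); W=(c["xyz"]+r*d.ravel()[:,None]).reshape(420,560,3)
H=np.array([.591,-.144]); rr=np.hypot(*(W[...,:2]-H).transpose(2,0,1))
def circ(w):
    A=np.c_[2*w,np.ones(len(w))]; s=np.linalg.lstsq(A,(w**2).sum(1),rcond=None)[0]; return s[:2],np.sqrt(s[2]+s[:2]@s[:2])
top=(abs(W[...,2]-.0285)<.004)&(rr<.06); print("ring z",np.median(W[top][:,2]))
k=max(cv2.findContours(top.astype(np.uint8),cv2.RETR_EXTERNAL,cv2.CHAIN_APPROX_NONE)[0],key=len)[:,0]
hc,R0=circ(onz(c,k,.0285)[:,:2]); print("hub",hc,R0)
flo=((hsv[...,2]>215)&(rr<.05)).astype(np.uint8); k=max(cv2.findContours(flo,cv2.RETR_EXTERNAL,cv2.CHAIN_APPROX_NONE)[0],key=len)[:,0]
pl=((hsv[...,2]<75)&(hsv[...,1]<120)&(rr<.1)&(W[...,2]<.016)).astype(np.uint8)
br=(rr>.06)&(rr<.08)&(hsv[...,2]>110)&(hsv[...,1]<60)&(vv<70)&(uu>320)
b=onz(c,np.c_[uu[br],vv[br]],.013)[:,:2]; bm=np.array(cv2.minAreaRect((b*1000).astype(np.float32))[0])/1000; print("bar",len(b),cv2.minAreaRect((b*1000).astype(np.float32)),b.mean(0),"front",np.degrees(np.arctan2(*(bm-hc)[::-1])))
key=(W[...,2]>.0165)&(W[...,2]<.0245)&(np.hypot(*(W[...,:2]-hc).transpose(2,0,1))<.0395)
q=W[key][:,:2]; print("key",len(q),q.mean(0) if len(q) else 0,"ang",np.degrees(np.arctan2(*(np.median(q,0)-hc)[::-1])), np.linalg.norm(np.median(q,0)-hc))
kk=onz(c,[(313,76),(313,87),(327,76),(327,87)],.021)[:,:2]-hc; print(np.degrees(np.arctan2(kk[:,1],kk[:,0])),np.linalg.norm(kk,axis=1))
# held foot
T=np.array([.5456,-.234]); hf=(hsv[...,2]>150)&(hsv[...,1]<60)&(np.hypot(*(W[...,:2]-T).transpose(2,0,1))<.046)&(vv>160)&(vv<262)&(W[...,2]>.07)&(W[...,2]<.12)
z=np.median(W[hf][:,2]); print("foot top z",z,len(W[hf]))
k=max(cv2.findContours(hf.astype(np.uint8),cv2.RETR_EXTERNAL,cv2.CHAIN_APPROX_NONE)[0],key=len)[:,0]
kw=onz(c,k,z)[:,:2]; out=kw[np.hypot(*(kw-T).T)>.037]; fc,fr=circ(out); print("foot",fc,fr,len(out))
nt=onz(c,[(314,219),(338,219),(314,234),(338,234)],z)[:,:2]-fc; print("notch edge ang",np.degrees(np.arctan2(nt[:,1],nt[:,0])),np.linalg.norm(nt,axis=1))
E
```

```text
ring z 0.027480414276267406
hub [ 0.58734558 -0.14461596] 0.04898157151487533
bar 379 ((657.0364990234375, -134.814208984375), (5.847006797790527, 39.634857177734375), 7.9864726066589355) [ 0.65687275 -0.13459732] front 8.005909668414693
key 171 [ 0.61620693 -0.16097155] ang -29.600609288956452 0.03327444612146584
[-21.89559396 -38.86335757 -23.22343905 -35.36375395] [0.02801367 0.02880352 0.03931918 0.04004797]
foot top z 0.09511592823589486 5734
foot [ 0.54432551 -0.2329241 ] 0.039011550190287764 255
notch edge ang [-16.20240138 -20.46500501 -42.46398684 -36.11224902] [0.02377091 0.03999569 0.02466557 0.04093293]
```

Emit:
play_rows:
  rows:
    - [[0,0,0],[25,0,0],1]
    - [[0,0,0],[25,0,0],1]
    - [[0,0,0],[25,-0.6,0],1]
    - [[0,0,0],[23.2,-0.6,0],1]
    - [[0,0,-5],[0,0,0],1]
    - [[0,0,-5],[0,0,0],1]
    - [[0,0,0],[0,0,15],1]
    - [[0,0,0],[0,0,15],1]
    - [[0,0,0],[0,0,12],1]
    - [[0,0,0],[0,0,0],1]
    - [[0,0,0],[0,0,0],1]
    - [[0,0,0],[0,0,0],1]

```text
t: 6.53
tcp_pos: [0.5897, -0.1434, 0.1304]
tool_rot: [0.802, 0.598, 0.0, 0.0]
force: [0.5, -0.6, -3.1]
finger_gap: 0.341
gripper_force: 70.0
```

```bash
python3 - <<'E'
from station import *
from h import *
s=sense(); c=get_calibration("wrist"); p,d=snapshot("wrist")
go(s,.5887,-.1457,.1146); np.savez("w3.npz",p=p,d=d,**c)
cv2.imwrite("pics/w3.png",p[:,:,::-1])
E
```

```text
t 6.5333 tcp [ 0.5897 -0.1434  0.1304] yaw y -16.59 tilt [ 1.e-04 -0.e+00 -1.e+00] F [ 0.5 -0.6 -3.1] T [-0.05  0.   -0.02] gap 0.341 
shift [-2.5 -0.3 15.8] q [-0.42  0.64  1.57  0.    0.93 -0.13]
```

View pics/w3.png

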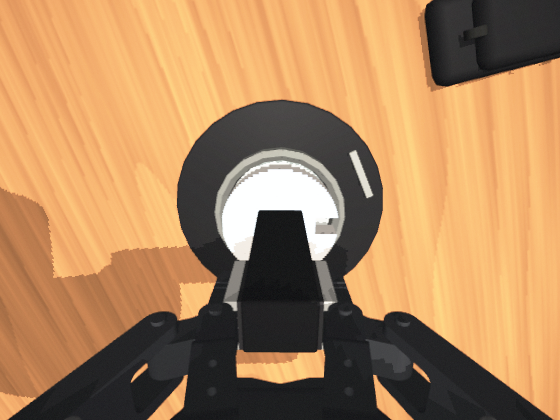

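The foot at (281,220) hangs just above the hub, with the ring at (280,212) around it. The bar is at (361,174) and the notch at (328,228). I'll check the centring.

```bash
python3 - <<'E'
from h import *
from station import *
c=dict(np.load("w3.npz")); p=c["p"]; d=c["d"]; hsv=cv2.cvtColor(p,cv2.COLOR_RGB2HSV)
vv,uu=np.mgrid[0:420,0:560]; r=ray(c,np.c_[uu.ravel(),vv.ravel()]); W=(c["xyz"]+r*d.ravel()[:,None]).reshape(420,560,3)
def circ(w,rad):
    from scipy.optimize import least_squares
    return least_squares(lambda s:np.hypot(*(w-s).T)-rad,w.mean(0),loss="soft_l1",f_scale=.0005).x
T=np.array([.5875,-.1446]); rr=np.hypot(*(W[...,:2]-T).transpose(2,0,1))
hf=(hsv[...,1]<60)&(hsv[...,2]>150)&(abs(W[...,2]-.055)<.004)&(rr<.047)&(vv<262)
z=np.median(W[hf][:,2]); k=max(cv2.findContours(hf.astype(np.uint8),0,cv2.CHAIN_APPROX_NONE)[0],key=len)[:,0]
w=onz(c,k,z)[:,:2]; w=w[np.hypot(*(w-T).T)>.036]; fc=circ(w,.04); print("foot",fc,z,len(w), np.abs(np.hypot(*(w-fc).T)-.04).mean())
rg=(rr<.075)&(W[...,2]>.022)&(W[...,2]<.033)&(hsv[...,2]>80); rg[262:]=0
k=[]
for v in range(100,262):          # outer edge of the ring, row by row
    u=np.where(rg[v])[0]
    if len(u): k+= [(u[0],v),(u[-1],v)]
w=onz(c,k,.0285)[:,:2]; w=w[np.hypot(*(w-T).T)>.046]; hc=circ(w,.0495); print("hub",hc,len(w),np.abs(np.hypot(*(w-hc).T)-.0495).mean())
s=sense(); M=R.from_quat(s["tool_rot"]).as_matrix(); print("tool shift mm",(M.T@np.r_[hc-fc,0]*1000).round(1),s["tcp_pos"],s["force"])
E
```

```text
foot [ 0.5880095  -0.14286472] 0.054885271921877005 261 0.0007674010750707263
hub [ 0.58756694 -0.14406545] 206 0.0006215779999598109
tool shift mm [-1.3 -0.1  0. ] [ 0.59004414 -0.14371468  0.13089301] [-0.08126775 -0.56180272 -4.30072755]
```

Emit:
play_rows:
  rows:
    - [[0,0,0],[-1.2,0,4],1]
    - [[0,0,0],[0,0,3],1]
    - [[0,0,0],[0,0,3],1]
    - [[0,0,0],[0,0,2],1]
    - [[0,0,0],[0,0,0],1]
    - [[0,0,0],[0,0,0],1]

```text
t: 7.08
tcp_pos: [0.5891, -0.145, 0.1181]
tool_rot: [0.802, 0.597, -0.0, -0.0]
force: [0.2, -0.4, -4.4]
finger_gap: 0.34
gripper_force: 70.2
```

Emit:
play_rows:
  rows:
    - [[0,0,0],[0,0,1],1]
    - [[0,0,0],[0,0,0],1]
    - [[0,0,0],[0,0,0],1]

```text
t: 7.33
tcp_pos: [0.5892, -0.1449, 0.1174]
tool_rot: [0.802, 0.597, 0.0, 0.0]
force: [0.3, -0.6, -4.0]
finger_gap: 0.34
gripper_force: 70.2
```

Emit:
play_rows:
  rows:
    - [[0,0,0],[0,0,1],1]
    - [[0,0,0],[0,0,0],1]
    - [[0,0,0],[0,0,0],1]

```text
t: 7.58
tcp_pos: [0.5892, -0.1449, 0.1163]
tool_rot: [0.802, 0.597, -0.0, -0.0]
force: [-0.8, 0.9, -3.8]
finger_gap: 0.348
gripper_force: 70.2
```

Emit:
play_rows:
  rows:
    - [[0,0,0],[0,0,1],1]
    - [[0,0,0],[0,0,0],1]
    - [[0,0,0],[0,0,0],1]

```text
t: 7.83
tcp_pos: [0.5893, -0.145, 0.1155]
tool_rot: [0.802, 0.597, 0.0, 0.0]
force: [-0.3, 0.1, -3.2]
finger_gap: 0.343
gripper_force: 70.3
```

Emit:
play_rows:
  rows:
    - [[0,0,0],[0,0,0.6],1]
    - [[0,0,0],[0,0,0],1]
    - [[0,0,0],[0,0,0],1]

```text
t: 8.08
tcp_pos: [0.5894, -0.145, 0.1153]
tool_rot: [0.802, 0.597, 0.0, 0.0]
force: [-1.5, 0.4, 3.2]
finger_gap: 0.34
gripper_force: 70.9
```

Contact is light, about 7 N including the weight. Now I'll turn clockwise towards the key in small steps.

Emit:
play_rows:
  rows:
    - [[0,0,1],[0,0,0],1]
    - [[0,0,1],[0,0,0],1]
    - [[0,0,1],[0,0,0],1]
    - [[0,0,1],[0,0,0],1]
    - [[0,0,1],[0,0,0],1]
    - [[0,0,0],[0,0,0],1]

```text
t: 8.58
tcp_pos: [0.59, -0.1444, 0.1152]
tool_rot: [0.828, 0.561, 0.001, 0.0]
force: [0.1, 4.3, 5.1]
finger_gap: 0.346
gripper_force: 71.2
```

Emit:
play_rows:
  rows:
    - [[0,0,1],[0,0,0],1]
    - [[0,0,1],[0,0,0],1]
    - [[0,0,1],[0,0,0],1]
    - [[0,0,0],[0,0,0],1]

```text
t: 8.92
tcp_pos: [0.59, -0.1445, 0.1152]
tool_rot: [0.842, 0.539, 0.001, 0.0]
force: [1.0, 3.9, 5.5]
finger_gap: 0.346
gripper_force: 71.2
```

Emit:
play_rows:
  rows:
    - [[0,0,1],[0,0,-0.2],1]
    - [[0,0,1],[0,0,0],1]
    - [[0,0,0],[0,0,0],1]

```text
t: 9.17
tcp_pos: [0.5898, -0.1449, 0.115]
tool_rot: [0.851, 0.525, 0.001, 0.0]
force: [1.9, 4.3, 2.9]
finger_gap: 0.346
gripper_force: 71.1
```

Emit:
play_rows:
  rows:
    - [[0,0,1],[0,0,0],1]
    - [[0,0,1],[0,0,0],1]
    - [[0,0,0],[0,0,0],1]

```text
t: 9.42
tcp_pos: [0.5875, -0.1455, 0.1135]
tool_rot: [0.86, 0.51, -0.002, -0.001]
force: [0.1, -0.0, -4.1]
finger_gap: 0.344
gripper_force: 70.1
```

```bash
python3 - <<'E'
from station import *
from h import *
go(sense(),.5887,-.1457,.1056)
E
```

```text
t 9.4167 tcp [ 0.5875 -0.1455  0.1135] yaw y -28.69 tilt [-4.3e-03 -4.0e-04 -1.0e+00] F [ 0.1 -0.  -4.1] T [ 0.01 -0.08  0.03] gap 0.344 
shift [0.4 1.2 7.9] q [-0.43  0.67  1.58 -0.    0.9   0.08]
```

The force has vanished, so the notch is over the key. I'll lower it gently.

Emit:
play_rows:
  rows:
    - [[0,0,0],[0,0,1],1]
    - [[0,0,0],[0,0,1],1]
    - [[0,0,0],[0,0,0],1]
    - [[0,0,0],[0,0,0],1]

```text
t: 9.75
tcp_pos: [0.5887, -0.1451, 0.1123]
tool_rot: [0.86, 0.51, -0.001, -0.0]
force: [-0.5, 0.0, -4.0]
finger_gap: 0.342
gripper_force: 70.1
```

Emit:
play_rows:
  rows:
    - [[0,0,0],[0,0,1],1]
    - [[0,0,0],[0,0,1],1]
    - [[0,0,0],[0,0,0],1]
    - [[0,0,0],[0,0,0],1]

```text
t: 10.08
tcp_pos: [0.5891, -0.1449, 0.1108]
tool_rot: [0.86, 0.51, -0.0, -0.0]
force: [-0.3, -0.6, -3.8]
finger_gap: 0.344
gripper_force: 70.1
```

Emit:
play_rows:
  rows:
    - [[0,0,0],[0,0,1],1]
    - [[0,0,0],[0,0,1],1]
    - [[0,0,0],[0,0,0],1]
    - [[0,0,0],[0,0,0],1]

```text
t: 10.42
tcp_pos: [0.5891, -0.1449, 0.1088]
tool_rot: [0.86, 0.51, -0.0, -0.0]
force: [0.6, -0.4, -5.1]
finger_gap: 0.343
gripper_force: 70.1
```

Emit:
play_rows:
  rows:
    - [[0,0,0],[0,0,1],1]
    - [[0,0,0],[0,0,0.7],1]
    - [[0,0,0],[0,0,0],1]
    - [[0,0,0],[0,0,0],1]

```text
t: 10.75
tcp_pos: [0.5891, -0.1449, 0.1071]
tool_rot: [0.86, 0.51, -0.0, -0.0]
force: [-0.2, 0.1, -3.0]
finger_gap: 0.339
gripper_force: 70.1
```

Emit:
play_rows:
  rows:
    - [[0,0,0],[0,0,0.7],1]
    - [[0,0,0],[0,0,0],1]
    - [[0,0,0],[0,0,0],1]

```text
t: 11.0
tcp_pos: [0.5893, -0.145, 0.1068]
tool_rot: [0.86, 0.51, 0.0, 0.0]
force: [-0.9, -0.3, -2.2]
finger_gap: 0.342
gripper_force: 70.5
```

Emit:
play_rows:
  rows:
    - [[0,0,0],[0,0,0.6],1]
    - [[0,0,0],[0,0,0],1]
    - [[0,0,0],[0,0,0],1]

```text
t: 11.25
tcp_pos: [0.5894, -0.1449, 0.1066]
tool_rot: [0.86, 0.51, 0.0, 0.0]
force: [-0.3, 1.5, 2.8]
finger_gap: 0.344
gripper_force: 71.0
```

The foot bottomed about 8.7 mm lower than the key contact, so it is home. Now I'll turn neck and swivel together counter-clockwise.

Emit:
play_rows:
  rows:
    - [[0,0,0],[0,0,-0.3],1]
    - [[0,0,-2],[0,0,0],1]
    - [[0,0,-2],[0,0,0],1]
    - [[0,0,-2],[0,0,0],1]
    - [[0,0,-2],[0,0,0],1]
    - [[0,0,-2],[0,0,0],1]
    - [[0,0,0],[0,0,0],1]
  grip_force: 90

```text
t: 11.83
tcp_pos: [0.5885, -0.1461, 0.1065]
tool_rot: [0.812, 0.584, -0.001, 0.0]
force: [-3.5, -3.1, 3.1]
finger_gap: 0.342
gripper_force: 88.7
```

```bash
python3 - <<'E'
from station import *
from h import *
go(sense(),.5887,-.1457,.1056)
E
```

```text
t 11.8333 tcp [ 0.5885 -0.1461  0.1065] yaw y -18.6 tilt [-0.0014 -0.002  -1.    ] F [-3.5 -3.1  3.1] T [-0.83  0.91 -0.14] gap 0.342 
shift [0.5 0.1 0.9] q [-0.43  0.68  1.59 -0.    0.88 -0.1 ]
```

Emit:
play_rows:
  rows:
    - [[0,0,-2],[0,0,-0.2],1]
    - [[0,0,-2],[0,0,0],1]
    - [[0,0,-2],[0,0,0],1]
    - [[0,0,-2],[0,0,0],1]
    - [[0,0,-2],[0,0,0],1]
    - [[0,0,-2],[0,0,0],1]
    - [[0,0,0],[0,0,0],1]

```text
t: 12.42
tcp_pos: [0.5889, -0.1462, 0.1065]
tool_rot: [0.747, 0.665, -0.001, 0.001]
force: [-3.1, -3.9, 1.4]
finger_gap: 0.34
gripper_force: 88.6
```

Emit:
play_rows:
  rows:
    - [[0,0,-2],[0,0,0],1]
    - [[0,0,-2],[0,0,0],1]
    - [[0,0,-2],[0,0,0],1]
    - [[0,0,-2],[0,0,0],1]
    - [[0,0,-2],[0,0,0],1]
    - [[0,0,-2],[0,0,0],1]
    - [[0,0,0],[0,0,0],1]
    - [[0,0,0],[0,0,0],1]

```text
t: 13.08
tcp_pos: [0.5893, -0.1461, 0.1065]
tool_rot: [0.674, 0.739, -0.001, 0.001]
force: [-3.3, -3.8, 1.5]
finger_gap: 0.336
gripper_force: 88.6
```

```bash
python3 - <<'E'
from station import *
from h import *
s=sense(); c=get_calibration("wrist"); p,d=snapshot("wrist")
go(s,.5887,-.1457,.1056); np.savez("w4.npz",p=p,d=d,**c)
cv2.imwrite("pics/w4.png",cv2.resize(p[120:280,180:400],None,fx=3,fy=3,interpolation=cv2.INTER_CUBIC)[:,:,::-1])
E
```

```text
t 13.0833 tcp [ 0.5893 -0.1461  0.1065] yaw y 5.29 tilt [ 4.0e-04 -2.1e-03 -1.0e+00] F [-3.3 -3.8  1.5] T [-1.33  0.64 -0.14] gap 0.336 
shift [ 0.5 -0.6  0.9] q [-0.43  0.68  1.59 -0.    0.88 -0.52]
```

View pics/w4.png

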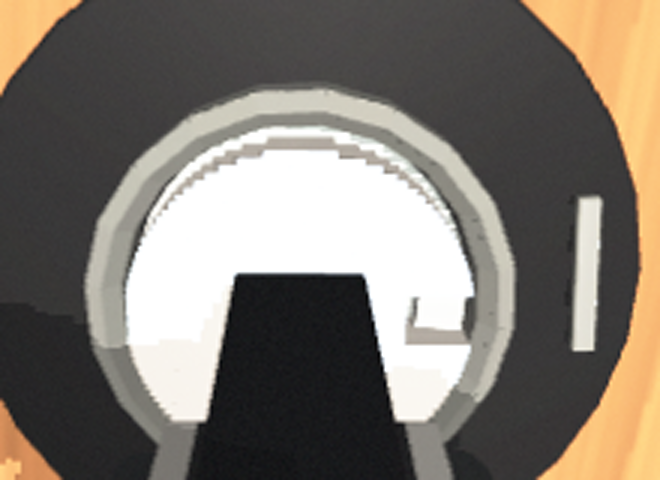

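In the crop, the key sits inside the notch at (440,318) with the notch edges at rows of about 297 and 343. The bar runs from (590,197) to (583,350). I'll work out the angles.

```bash
python3 - <<'E'
from h import *
c=dict(np.load("w4.npz")); p=c["p"]; hsv=cv2.cvtColor(p,cv2.COLOR_RGB2HSV)
f=lambda q:[((x+.5)/3-.5+180,(y+.5)/3-.5+120) for x,y in q]
e=onz(c,f([(416,297),(464,297),(408,343),(468,343)]),.030)[:,:2]
a=lambda v:np.degrees(np.arctan2(v[1],v[0]))
print("notch",e,"edge dirs",a(e[1]-e[0]),a(e[3]-e[2]),"width",np.linalg.norm(e[0]-e[2]))
m=np.zeros(hsv.shape[:2],np.uint8); m[180:242,366:384]=((hsv[...,1]<50)&(hsv[...,2]>120))[180:242,366:384]
v,u=np.nonzero(m); b=onz(c,np.c_[u,v],.013)[:,:2]; r=cv2.minAreaRect((b*1000).astype(np.float32)); print("bar",r)
# ring centre from bright ring
W=c["xyz"]+ray(c,np.mgrid[0:560,0:420].T.reshape(-1,2))*c["d"].ravel()[:,None]; W=W.reshape(420,560,3); H=np.array([.5875,-.1443])
# swivel axis from foot top contour
rr=np.hypot(*(W[...,:2]-H).transpose(2,0,1))
top=(abs(W[...,2]-.0285)<.0045)&(rr<.056)&(rr>.04)&(hsv[...,2]<235); k=[]
for y in range(140,262):
    x=np.where(top[y])[0]
    if len(x): k+=[(x[0],y),(x[-1],y)]
w=onz(c,k,.0285)[:,:2]; w=w[np.hypot(*(w-H).T)>.046]
from scipy.optimize import least_squares
hc=least_squares(lambda s:np.hypot(*(w-s).T)-.0495,H,loss="soft_l1",f_scale=.0005).x
bc=np.array(r[0])/1000; print("hub",hc,"front",a(bc-hc),"notch dir",a(e.mean(0)-hc), np.linalg.norm(bc-hc))
E
```

```text
notch [[ 0.61342202 -0.13856169]
 [ 0.62434785 -0.13754559]
 [ 0.61304331 -0.14997943]
 [ 0.62692176 -0.1486951 ]] edge dirs 5.313232034881709 5.2871443650251475 width 0.011424013917903451
bar ((656.9393310546875, -134.81011962890625), (5.761905670166016, 39.71098709106445), 8.021549224853516)
hub [ 0.58739212 -0.14417085] front 7.665672015967127 notch dir 0.8500173682494745 0.07017434308867704
```

Emit:
play_rows:
  rows:
    - [[0,0,-1.4],[0,0,0],1]
    - [[0,0,-1.3],[0,0,0],1]
    - [[0,0,0],[0,0,0],1]
    - [[0,0,0],[0,0,0],1]

```text
t: 13.47
tcp_pos: [0.5895, -0.1461, 0.1065]
tool_rot: [0.656, 0.755, -0.001, 0.001]
force: [-3.3, -5.2, 1.7]
finger_gap: 0.341
gripper_force: 88.5
```

```bash
python3 - <<'E'
from station import *
from h import *
go(sense(),.5893,-.1446,.1056)
E
```

```text
t 13.4667 tcp [ 0.5895 -0.1461  0.1065] yaw y 8.0 tilt [ 7.0e-04 -2.2e-03 -1.0e+00] F [-3.3 -5.2  1.7] T [-1.27  0.58 -0.11] gap 0.341 
shift [1.5 0.1 0.9] q [-0.43  0.68  1.59 -0.    0.88 -0.56]
```

Emit:
play_rows:
  rows:
    - [[0,0,0],[-0.7,0.2,0],1]
    - [[0,0,0],[0,0,0],1]
    - [[0,0,0],[0,0,0],0.6]
    - [[0,0,0],[0,0,0],0.5]
    - [[0,0,0],[0,0,0],0.4]
    - [[0,0,0],[0,0,0],0.3]
    - [[0,0,0],[0,0,0],0.25]
    - [[0,0,0],[0,0,0],0.25]
    - [[0,0,0],[0,0,0],0.25]
  grip_force: 20

```text
t: 14.22
tcp_pos: [0.5896, -0.1454, 0.1064]
tool_rot: [0.656, 0.755, 0.0, -0.0]
force: [0.4, -0.1, -0.5]
finger_gap: 0.748
gripper_force: 0.0
```

Emit:
play_rows:
  rows:
    - [[0,0,0],[0,0,-15],0.25]
    - [[0,0,0],[0,0,-25],0.25]
    - [[0,0,0],[0,0,-35],0.25]
    - [[0,0,0],[0,0,-35],0.25]
    - [[0,0,0],[0,0,-30],0.25]
    - [[0,0,0],[0,0,0],0.25]
    - [[0,0,0],[0,0,0],0.25]

```text
t: 14.8
tcp_pos: [0.5907, -0.146, 0.2489]
tool_rot: [0.656, 0.755, 0.001, 0.003]
force: [-0.3, -0.2, -0.5]
finger_gap: 0.752
gripper_force: 0.0
```

```bash
python3 - <<'E'
from station import *
from h import *
s=sense(); c=get_calibration("wrist"); p,d=snapshot("wrist"); go(s,.5893,-.1446,.1056); np.savez("w5.npz",p=p,d=d,**c)
H=np.array([.5874,-.1442])
W=(c["xyz"]+ray(c,np.mgrid[0:560,0:420].T.reshape(-1,2))*d.ravel()[:,None]).reshape(420,560,3); rr=np.hypot(*(W[...,:2]-H).transpose(2,0,1))
t=W[(abs(W[...,2]-.137)<.006)&(rr<.03)]; print("col top",np.median(t[:,2]),cv2.minAreaRect((t[:,:2]*1000).astype(np.float32)))
f=W[(rr<.036)&(W[...,2]<.045)&(W[...,2]>.026)]; A=np.c_[f[:,:2]-H,np.ones(len(f))]; print("foot plane",np.linalg.lstsq(A,f[:,2],rcond=None)[0])
cv2.imwrite("pics/w5.png",p[:,:,::-1])
E
```

```text
t 14.8 tcp [ 0.5907 -0.146   0.2489] yaw y 8.05 tilt [ 0.005  -0.0021 -1.    ] F [-0.3 -0.2 -0.5] T [ 0.02 -0.03 -0.02] gap 0.752 
shift [  2.   -1.8 143.3] q [-0.43  0.49  1.47  0.    1.17 -0.57]
col top 0.1374870528819879 ((587.0008544921875, -145.95252990722656), (30.01030158996582, 24.000791549682617), 7.563677787780762)
foot plane [-0.00294379 -0.00251197  0.0309048 ]
```

View pics/w5.png

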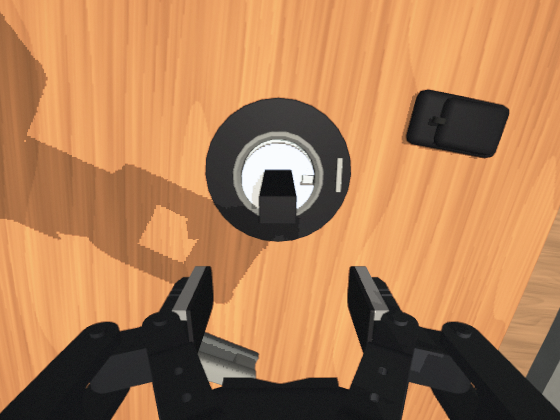

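The neck stands upright: its top is at 137.5 mm (137 expected) and its foot is level at 30 mm. The notch at (307,180) faces the bar at (339,175), about 0.4° off the front. The gripper is clear, so I'm handing in.

```bash
python3 -c "
from station import *
print(sign_off())"
```

```text
the job is handed in; nothing more can be done
None
```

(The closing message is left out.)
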